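# Index the model-parts carousel with its ratchet lever and fetch the turret

## Task

The domed resin turret is in one of the pockets of the indexing carousel: slide the loose cover plate back off the window so that it lies on the carousel's roof, then work the ratchet lever, one full stroke per pocket and each stroke right up to its stop without forcing it, until the turret has come round into the window. Take it out and stand it upright near the middle of the cork-topped painting stand. Turn the carousel only with its lever, and do not disturb the other things on the bench or the parts in the other pockets.

Things in the scene. Friction and masses are not known exactly. Their poses are not given: they have to be found in the camera images.
- housing: Fixed carousel housing: grey base plate 250 x 250 x 10, origin at the centre of its underside on the bench, z up, x pointing away from the window side (which faces the robot). Grey roof from 66 to 70 above the bench, x -125 to 125, y -100 to 125; it hides a turntable turning about this z axis. Sizes here and below in mm.
- window (a point): Where a part's centre is when its pocket stands in the window: fixed point of the housing at x -82, y 0, z 44; axes as the housing. The window is a slot in the roof, 60 wide (y -30 to 30), from x = -125 (open at the roof's front edge) to x = -10.
- turntable (a joint): Angle turned by the turntable, rad, counter-clockwise from above. Starts at 0, a pocket lined up with the window (empty). Ten pockets on a circle of 82 radius, 36 degrees (0.628) apart, about 46 x 46 inside, floor 28 above the bench, walls 3 thick up to 36. A full lever stroke turns it one pocket; a friction brake holds it. The turret starts 2, 3 or 4 strokes from the window.
- handle (a point): Point on the axis of the lever's upright black round handle, dia 18, 64 above the bench, 24 below the handle's top (88). The handle stands at the end of a flat steel lever (z 13 to 19), 170 from the housing's z axis, about which it swings, outside the housing on its -y side.
- lever (a joint): Lever angle, rad: 0 = rest (pointing 110 degrees clockwise from the housing's +x), growing counter-clockwise from above (handle moves away from the robot) to a rigid stop at about 0.70. A spring returns it to 0. A stroke takes 4 to 6 N at the handle; over 70 N is forcing. The pawl takes the next pin only when the lever is back below 0.05, so use the full travel both ways.
- cover_grip (a point): Middle of the dark wooden grip bar (12 thick along x, 44 long along y, standing 26 above the plate) of the loose aluminium cover plate, 130 along x, 90 along y, 4 thick, lying on the roof over the window, nearly square to the housing. This point is 18 above the plate's underside. 0.13 to 0.22 kg.
- turret_mid (a point): Centre of the resin turret: round, dia 26, straight sides to 27 high, domed top to 34 with a small hatch; the point lies on its axis (own z) 17 above its underside. 20 to 45 g. It stands upright in a pocket.
- stand_top (a point): Centre of the top face of the round painting stand: cork disc dia 90, top 32 above the bench, on a black foot dia 116.
- crate: Resin crate, 24 cube, in another pocket, origin at centre of underside. Leave it in the carousel.
- roadwheel: Resin road wheel, dia 36, 15 high with hub, in another pocket, origin at centre of underside. Leave it in the carousel.
- paint_white: Bystander: small paint jar with white cap, dia 34, 42 tall mm; origin at centre of underside.
- paint_black: Bystander: small paint jar with black cap, dia 36, 45 tall mm; origin at centre of underside.
- paint_olive: Bystander: small paint jar with olive cap, dia 34, 42 tall mm; origin at centre of underside.
- rinse_jar: Bystander: open green glass rinse jar, dia 84, 100 tall mm; origin at centre of underside.
- jar_lid: Bystander: flat steel jar lid, dia 80, 8 thick mm; origin at centre of underside.
- hull: Bystander: resin model hull with wheels, 110 x 66 x 36 mm; origin at centre of underside.
- paintbrush: Bystander: paint brush, 170 mm long, lying.
There are look-alikes about, which are no part of the job. Leave any orange look-alike of the part that bears stand_top alone.

How it is judged:
On the way, in this order (a step that is already met when the one before it is completed fails the run):
1. cover plate slid back, clear of the window, lying on the roof (x of cover_grip in the frame of housing above 0.02 m and z of cover_grip in the frame of housing between 0.08 and 0.094 m), for 0.2 s.
2. turret indexed round into the window, still in its pocket (horizontal distance between turret_mid and window below 0.014 m and z of turret_mid in the frame of housing below 0.05 m), for 0.2 s.
At the end, for the whole second after the job is handed in: Turret upright (within 0.1 rad), at rest, on the cork, axis within 30 mm of the stand's centre; cover plate flat on the carousel's roof, its grip at least 20 mm behind the turntable axis (+x, clear of the window); crate and road wheel still in the carousel's pockets (all of step 1 and horizontal distance between turret_mid and stand_top below 0.03 m and z of turret_mid in the frame of stand_top between 0.013 and 0.021 m and angle between turret_mid's own z axis and vertical below 0.1 rad and linear speed of turret below 0.02 m/s and horizontal distance between each of crate, roadwheel and housing below 0.11 m and height (world z) of each of crate, roadwheel below 0.034 m); the robot touches nothing.
It fails at once if turntable turned by touching it instead of by the lever (contact force between the fingers and turntable above 1 N and (velocity of joint turntable above 0.15 rad/s or velocity of joint turntable below -0.15 rad/s)).
It fails at once if lever forced (over 70 N) (contact force between the fingers and lever above 70 N).
It fails at once if a bystander moved more than 30 mm (distance of any of paint_white, paint_black, paint_olive, rinse_jar, jar_lid, hull, paintbrush from where it was at the start of the episode above 0.03 m).
It also fails if it takes over 72 s, if anything falls off the work surface, if the arm or the gripper's body presses on something with over 40 N, if the wrist force passes 120 N, or if a joint passes its speed limit or range.

## Robot

A 6-joint arm with a two-finger parallel gripper is mounted at the origin on the work surface. World frame = base frame: x ahead of the robot, y to its left, z up, the work surface at z = 0. Lengths are in m, angles in rad, forces in N, time in s.
With the tool pointing down it reaches from about 0.35 to 0.725 m from the base axis. Payload 4.3 kg.
Tool frame: the origin (TCP) lies at the very end of the fingers, on their centre line; the grasp point (between the pads) lies env.grasp_offset behind it (env.grasp_offset is the distance from the TCP to the grasp point, in m); z points along the fingers, y is the direction in which the jaws open and shut (so a half turn about z gives the same grasp; the last joint's range is limited). The gripper opens to 85 mm and grips with 20 to 120 N. Pads are 22 mm wide; open, the fingers measure 114 mm over their backs; the gripper's body (76 mm by 85 mm) begins 54 mm behind the grasp point. The pads swing forward as they close: fully open they stand 13 mm farther back than shut.
Start: joints at [-1.244, 0.377, 0.081, 1.274, 0, 1.46], TCP at [0.243, -0.521, 0.231] pointing down, gripper open.
Joint ranges: [-2.72, 2.72], [-0.84, 1.66], [-1.02, 1.22], [-1.77, 2.12], [-1.37, 1.28], [-3.14, 3.14]. Speed limits (rad/s): [2.57, 2.57, 3.14, 3.14, 3.14, 3.14].

## Interface

Orientations are given as a unit quaternion [w, x, y, z].
In Python, from bench import readout, cams, env, find_in, silhouettes gives the robot as it stands.
- The arm moves only by the tool carry_out, never from a script. Its argument "rows" is a list of rows, each an object with "rot": the turn, a rotation vector about the tool's x, y, z in rad, a list of three; "travel": the shift along the tool's x, y, z in mm, a list of three; "claw": the gripper's target within -1 to 1 (fully open at 1, half-way at 0, shut at -1). A call has 1 to 20 rows; each row shifts and turns the pose as measured when the row begins, along the tool's axes as they then stand; what a row does not reach is not made up. A row lasts 1/8 s, in which the tool goes at most 62.5 mm and 10.7 degrees, less where a joint would pass 70% of its speed; a pose out of reach is approached as far as the arm can. A call with a gripper value outside its range is refused whole. The fingers move at their own pace and stop on an object; "force" is the grip in N (left out, the last holds). Time passes only in rows, so rows that do not move let the fingers close. It gives the time, the measured TCP pose, the force and the opening at its end, in the units of the state.
- readout.read_state(): the state, without advancing time (a new reading comes with each control period).
- cams.capture(name): name is "scene" or "side" or "wrist"; returns (picture, depth): 400x640x3 uint8, red, green, blue; 400x640 float32, m along the optical axis (not along the pixel's ray), 0 where there is no reading.
- cams.get_calibration(name): a dict with "camera_matrix" (3x3 intrinsics, pixels), "camera_from_world" (4x4, takes a point from world to camera coordinates); the wrist camera has in their place "T_tool_cam" (4x4, takes a point from camera to tool coordinates, whose origin is the TCP and whose axes are the flange's). Camera axes: x right, y up, looking along -z (the intrinsics and any distortion apply to the point x, -y, -z); pixel columns grow to the right and rows downward; lengths in m; the calibration is good to about 2 mm. A picture is of the moment at which its call begins: read the wrist's pose just before it. get_calibration takes no time and is no camera call.
- env.sign_off(): hands the job in, once; it reports no verdict.
Trained networks look in the newest picture that a camera, given by its name, has taken for a name from the list of things; names that differ only in an ending like _2 or _b are one class to them, and where a whole thing is asked for, a point or a joint stands for the part that bears it (a point fixed in the world has none). Each returns a list of dicts, best first, with "conf" (0 to 1); they miss things now and then, are a little off and sometimes report something else, mostly with a low value. They report only what shows in the picture. A call takes as long as a camera call. They do not tell look-alikes from the thing itself.
- find_in(camera, target): "location" ([x, y, z] in m, in world coordinates, good to about 4 mm: the middle of the surface that is visible of it).
- silhouettes(camera, target): "region" (400x640 bool, what is visible of it).
The state is a dict: "t": time; "joint_pos": joint angles; "dq": joint speeds; "joint_torque": joint torques, N m; "tcp_pos": TCP position; "eef_rot": TCP orientation; "contact_force": force on the tool from outside, world axes, zero at the start; "ft_torque": the same for the moment, N m; "gripper_width": opening from 0.0 (shut) to 1.0 (fully open).
Only numpy, scipy, OpenCV 4.12 (cv2) and the standard library are available. Lean on these libraries where they do the work, as an engineer would, in place of code of your own. Each camera call takes 0.05 s, during which the arm holds its last target.

## Working session

There is one attempt and no reset: what is moved stays moved. The work goes in short steps, Python scripts to look and compute and a tool call to move; the robot and the scene stay as the last step left them, time stands still between calls to the robot, and variables do not carry over. Pictures are saved under pics/ and viewed, and the job is handed in when it is done.

Besides the shell and the picture viewer there is one more tool, called by a JSON object that holds its "name" and its "arguments". carry_out: Moves the arm, as the interface text tells. Its arguments: {"type":"object","properties":{"rows":{"type":"array"},"force":{"type":"number"}},"required":["rows"]}

```bash
ls -la; mkdir -p pics; cat > h.py <<'E'
import numpy as np, cv2
from bench import readout, cams, env, find_in, silhouettes
from scipy.spatial.transform import Rotation as R
def Twt(s):
    q=s["eef_rot"];T=np.eye(4);T[:3,:3]=R.from_quat([q[1],q[2],q[3],q[0]]).as_matrix();T[:3,3]=s["tcp_pos"];return T
def cap(name,fn=None):
    s=readout.read_state();im,d=cams.capture(name)
    if fn: cv2.imwrite("pics/"+fn,im[:,:,::-1])
    c=cams.get_calibration(name);K=np.array(c["camera_matrix"])
    if name=="wrist": Twc=Twt(s)@np.array(c["T_tool_cam"])
    else: Twc=np.linalg.inv(np.array(c["camera_from_world"]))
    return im,d,K,Twc,c
def pts(d,K,Twc):
    v,u=np.mgrid[:d.shape[0],:d.shape[1]]
    x=(u-K[0,2])/K[0,0]*d;y=(v-K[1,2])/K[1,1]*d
    P=np.stack([x,-y,-d,np.ones_like(d)],-1)
    W=P@Twc.T; W=W[...,:3]; W[d<=0]=np.nan
    return W
def st():
    s=readout.read_state()
    for k in("t","joint_pos","tcp_pos","eef_rot","contact_force","gripper_width"):print(k,np.round(s[k],4))
    return s
E
python3 - <<'E'
from h import *
s=st();print(env.grasp_offset)
for n in("scene","side","wrist"):
    im,d,K,T,c=cap(n,n+"0.png");print(n,K.round(1).tolist(),T.round(3).tolist(),[k for k in c])
    np.save("pics/%s0_W.npy"%n,pts(d,K,T))
    for t in("cover_grip","handle","stand_top","turret_mid","housing"):
        print(t,[(np.round(r["location"],4).tolist(),round(r["conf"],2)) for r in find_in(n,t)[:4]])
E
```

```text
total 12
drwxr-xr-x  3 agent agent 4096 Dec  7 16:04 .
drwxr-xr-x 23 root  root  4096 Dec  7 16:04 ..
drwxr-xr-x  2 agent agent 4096 Dec  7 16:04 pics
t 0.0
joint_pos [-1.2443  0.3781  0.0796  1.2744  0.      1.4605]
tcp_pos [ 0.2431 -0.5204  0.2304]
eef_rot [-1.000e-03  9.762e-01  2.167e-01 -1.000e-04]
contact_force [ 0.7346 -0.0841 -0.2054]
gripper_width 0.9976
0.0187
scene [[380.1, 0.0, 315.2], [0.0, 380.1, 203.1], [0.0, 0.0, 1.0]] [[0.721, -0.551, 0.421, 0.971], [0.693, 0.581, -0.426, -0.525], [-0.01, 0.598, 0.801, 0.957], [0.0, 0.0, 0.0, 1.0]] ['camera_matrix', 'camera_from_world']
cover_grip [([0.4997, 0.0142, 0.0731], 0.6), ([0.5214, -0.1177, 0.0223], 0.35)]
handle [([0.5216, -0.12, 0.0199], 0.74)]
stand_top [([0.3281, -0.1609, 0.0304], 0.98), ([0.4316, 0.3046, 0.0313], 0.78), ([0.3544, 0.1921, 0.0348], 0.67)]
turret_mid [([0.5009, 0.0127, 0.07], 0.43)]
housing [([0.6013, -0.0191, 0.0669], 0.68)]
side [[505.8, 0.0, 323.9], [0.0, 505.8, 202.1], [0.0, 0.0, 1.0]] [[-0.98, 0.142, -0.143, 0.329], [-0.201, -0.741, 0.641, 0.754], [-0.015, 0.657, 0.754, 1.024], [0.0, 0.0, 0.0, 1.0]] ['camera_matrix', 'camera_from_world']
cover_grip [([0.4896, 0.0217, 0.0718], 0.69)]
handle [([0.518, -0.1333, 0.0524], 0.58), ([0.4913, 0.0218, 0.0703], 0.23)]
stand_top [([0.3129, -0.1286, 0.0329], 0.84), ([0.7211, 0.3233, 0.0644], 0.74), ([0.4232, 0.3313, 0.029], 0.62)]
turret_mid []
housing [([0.5839, 0.0872, 0.0676], 0.91)]
wrist [[355.9, 0.0, 321.0], [0.0, 355.9, 204.3], [0.0, 0.0, 1.0]] [[0.424, 0.862, 0.277, 0.315], [-0.906, 0.404, 0.13, -0.489], [0.0, -0.306, 0.952, 0.375], [0.0, 0.0, 0.0, 1.0]] ['camera_matrix', 'T_tool_cam']
cover_grip []
handle []
stand_top []
turret_mid []
housing []
```

View pics/scene0.png

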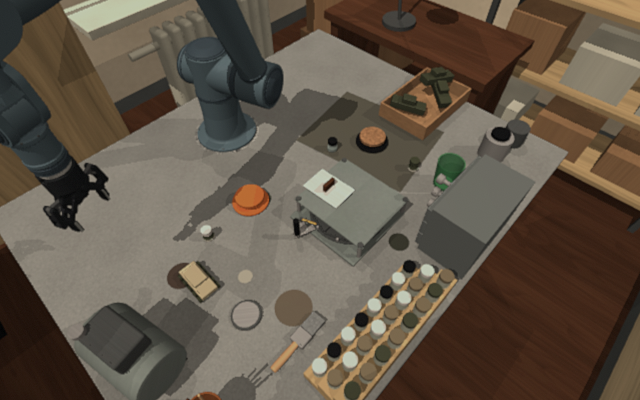

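View pics/side0.png

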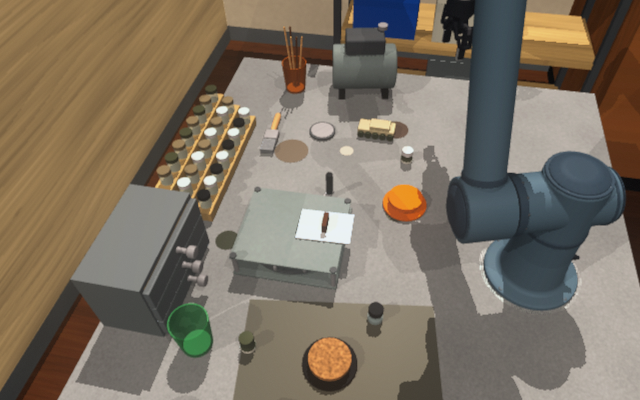

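View pics/wrist0.png

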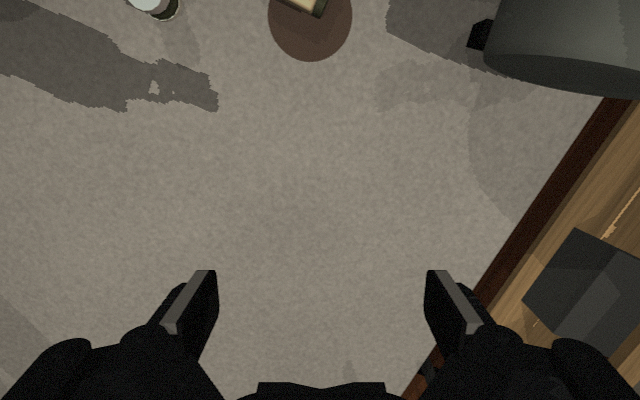

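```bash
python3 - <<'E'
from h import *
for n in("side","scene"):
    W=np.load(f"pics/{n}0_W.npy");im=cv2.imread(f"pics/{n}0.png").astype(int)
    reg=(W[...,0]>.4)&(W[...,0]<.78)&(W[...,1]>-.2)&(W[...,1]<.19)
    z=W[...,2]
    bright=im.min(-1)>185
    for nm,m in(("roof",reg&(z>.061)&(z<.079)),("plate",reg&bright&(z>.06)&(z<.085))):
        p=W[m];h=np.median(p[:,2])
        # clean
        mm=m.astype(np.uint8)
        k,l,sv,_=cv2.connectedComponentsWithStats(mm);b=1+np.argmax(sv[1:,4]);p=W[l==b]
        r=cv2.minAreaRect((p[:,:2]*1000).astype(np.float32))
        print(n,nm,len(p),h,r,cv2.boxPoints(r).round(0).tolist())
    dark=reg&(z>.078)&(z<.12)
    print("grip?",dark.sum(),np.nanmedian(W[dark],0),np.nanmax(W[dark],0),np.nanmin(W[dark],0))
    hd=reg&(im.max(-1)<70)&(W[...,1]<-.08)&(z>.03)
    print("handle",hd.sum(),np.nanmedian(W[hd],0),np.nanmax(W[hd],0),np.nanmin(W[hd],0))
    m2=(W[...,0]>.3)&(W[...,0]<.55)&(W[...,1]>.2)&(W[...,1]<.45)&(z>.024)&(z<.042)
    p=W[m2];print("cork",len(p),p.mean(0),p.min(0),p.max(0), cv2.minEnclosingCircle((p[:,:2]*1000).astype(np.float32)))
for n,box in(("side",(220,170,160,130)),("scene",(270,150,160,130))):
    im=cv2.imread(f"pics/{n}0.png");x,y,w,h=box
    cv2.imwrite(f"pics/{n}0c.png",cv2.resize(im[y:y+h,x:x+w],None,fx=4.5,fy=4.5,interpolation=cv2.INTER_CUBIC))
E
```

```text
side roof 7867 0.06897366028161167 ((561.7487182617188, 33.412330627441406), (268.55340576171875, 231.44857788085938), 0.8137913942337036) [[426.0, 147.0], [429.0, -84.0], [698.0, -80.0], [694.0, 151.0]]
side plate 1462 0.07235345876947091 ((493.9754638671875, 14.294281005859375), (130.43692016601562, 98.67011260986328), 2.6814229488372803) [[427.0, 61.0], [431.0, -38.0], [561.0, -32.0], [557.0, 67.0]]
grip? 424 [0.77539457 0.09869596 0.09753644] [0.77996815 0.18995132 0.11989007] [ 0.44405746 -0.14700141  0.07804826]
handle 91 [ 0.51246708 -0.13223533  0.06415773] [ 0.51833725 -0.12630685  0.09079968] [ 0.50693254 -0.14700141  0.03045339]
cork 1533 [0.41919878 0.32034925 0.03086782] [0.32863056 0.20055146 0.02400048] [0.46710812 0.36853134 0.04199678] ((388.14129638671875, 282.48858642578125), 99.16695404052734)
scene roof 5323 0.06969872867910931 ((563.7512817382812, 30.544052124023438), (268.1744079589844, 228.85147094726562), 1.0966346263885498) [[427.0, 142.0], [432.0, -86.0], [700.0, -81.0], [696.0, 148.0]]
scene plate 3 0.0726096510014484 ((553.5107421875, 29.25425148010254), (1.6207064390182495, 5.977524757385254), 10.559876441955566) [[552.0, 32.0], [553.0, 26.0], [555.0, 26.0], [554.0, 32.0]]
grip? 168 [0.50230477 0.00865865 0.09235642] [0.77992728 0.18983263 0.11182237] [ 0.49017299 -0.15047996  0.07802689]
handle 145 [ 0.52508655 -0.14163864  0.04461101] [ 0.63058125 -0.08007482  0.08992955] [ 0.45644596 -0.15155367  0.03002158]
cork 476 [0.43085454 0.33857698 0.031304  ] [0.34027303 0.20486137 0.0242192 ] [0.54726523 0.44998494 0.04180903] ((443.9972839355469, 327.67626953125), 159.28013610839844)
```

```bash
python3 -c "
import cv2,numpy as np
a=cv2.imread('pics/side0c.png');b=cv2.imread('pics/scene0c.png')
print(a.shape);cv2.imwrite('pics/c0.png',np.hstack([cv2.resize(a,(400,325)),cv2.resize(b,(400,325))]))"
```

```text
(585, 720, 3)
```

View pics/c0.png

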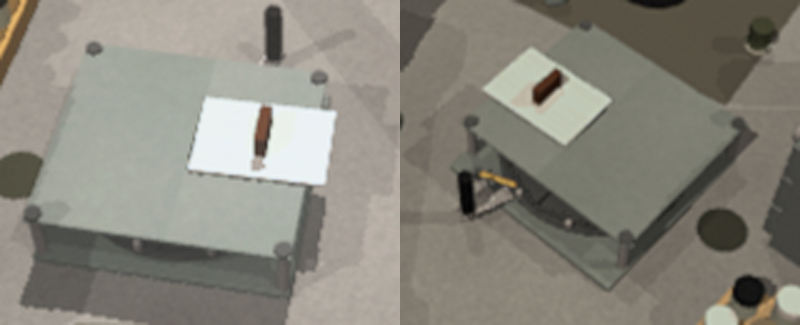

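```bash
python3 - <<'E'
from h import *
for n in("side","scene"):
    W=np.load(f"pics/{n}0_W.npy");im=cv2.imread(f"pics/{n}0.png").astype(int)
    z=W[...,2]
    m=(abs(W[...,0]-.495)<.06)&(abs(W[...,1]-.015)<.05)&(z>.09)&(im[...,2]<140)
    p=W[m];print(n,len(p),p.mean(0),p.min(0),p.max(0),cv2.minAreaRect((p[:,:2]*1000).astype(np.float32)))
    if n=="scene":
      m=(abs(W[...,0]-.495)<.09)&(abs(W[...,1]-.015)<.07)&(im.min(-1)>165)
      p=W[m];print(len(p),cv2.minAreaRect((p[:,:2]*1000).astype(np.float32)))
    # roof back corners: side edges of roof without plate
    q=(W[...,0]>.57)&(W[...,0]<.69)&(abs(z-.069)<.005)&(abs(W[...,1])<.2)
    p=W[q]; 
    xs=np.arange(.58,.69,.01);lo=[];hi=[]
    for a in xs:
        k=p[abs(p[:,0]-a)<.005];lo.append(k[:,1].min());hi.append(k[:,1].max())
    print("edges y",np.polyfit(xs-.57,lo,1),np.polyfit(xs-.57,hi,1))
    q=(W[...,0]>.6)&(W[...,0]<.75)&(abs(z-.069)<.005);p=W[q];ys=np.arange(-.06,.13,.01)
    print("back",np.polyfit(ys,[p[abs(p[:,1]-b)<.005][:,0].max() for b in ys],1))
E
```

```text
side 67 [0.49199036 0.0219392  0.09742999] [ 0.48727201 -0.00269414  0.09039899] [0.49736669 0.04166056 0.1017308 ] ((492.2613830566406, 19.520166397094727), (9.68173885345459, 44.23244857788086), 3.5635859966278076)
edges y [ 0.01360525 -0.07748211] [0.02654611 0.14710751]
back [-0.01612695  0.69559278]
scene 62 [0.49786291 0.01230697 0.09740046] [ 0.49017299 -0.00794094  0.09064429] [0.50249021 0.03458644 0.10216114] ((496.30792236328125, 13.314583778381348), (12.299895286560059, 42.55436325073242), 0.211946502327919)
785 ((494.19537353515625, 15.884021759033203), (128.28688049316406, 91.80316925048828), 2.206576347351074)
edges y [ 0.01905993 -0.08195869] [0.03421627 0.14226603]
back [-0.01327055  0.69764258]
```

{"name": "carry_out", "arguments": {"rows": [{"rot": [0, 0, -0.18], "travel": [40, -40, 0], "claw": 1}, {"rot": [0, 0, -0.18], "travel": [45, -35, 0], "claw": 0.2}, {"rot": [0, 0, -0.18], "travel": [50, -20, 0], "claw": 0.0}, {"rot": [0, 0, -0.18], "travel": [55, -10, 0], "claw": -0.2}], "force": 30}}

```text
t: 1.4
tcp_pos: [0.3219, -0.3105, 0.2305]
eef_rot: [0.001, 0.833, 0.553, 0.0]
contact_force: [2.2, 0.3, 0.1]
gripper_width: 0.405
```

```bash
cat > go.py <<'E'
import sys,json
from h import *
# usage: go.py x y z(mm) yawdeg nrows claw
x,y,z,yaw,n,claw=[float(a) for a in sys.argv[1:7]];n=int(n)
s=readout.read_state();T=Twt(s);p=T[:3,3]*1000
y0=np.arctan2(T[1,0],T[0,0]);dy=(np.radians(yaw)-y0+np.pi)%(2*np.pi)-np.pi
tilt=T[:3,2]
D=np.array([x,y,z])-p;print("pos",p.round(1),"yaw",np.degrees(y0).round(1),"tz",tilt.round(3),"D",D.round(1),"F",np.round(s["contact_force"],1))
rows=[]
Rm=T[:3,:3]
for i in range(n):
    rows.append({"rot":[0,0,round(-dy/n,3)],"travel":[round(v) if n>1 else round(v,1) for v in Rm.T@(D/n)],"claw":claw})
    Rm=Rm@R.from_rotvec([0,0,-dy/n]).as_matrix()
print(json.dumps(rows), "per row mm",np.linalg.norm(D/n))
E
python3 go.py 494 16 180 91.5 9 -0.2
```

```text
pos [ 321.9 -310.5  230.5] yaw 67.2 tz [ 0.002 -0.002 -1.   ] D [172.1 326.5 -50.5] F [2.2 0.3 0.1]
[{"rot": [0, 0, -0.047], "travel": [41, 4, 6], "claw": -0.2}, {"rot": [0, 0, -0.047], "travel": [41, 5, 6], "claw": -0.2}, {"rot": [0, 0, -0.047], "travel": [40, 7, 6], "claw": -0.2}, {"rot": [0, 0, -0.047], "travel": [40, 9, 6], "claw": -0.2}, {"rot": [0, 0, -0.047], "travel": [39, 11, 6], "claw": -0.2}, {"rot": [0, 0, -0.047], "travel": [39, 13, 6], "claw": -0.2}, {"rot": [0, 0, -0.047], "travel": [38, 15, 6], "claw": -0.2}, {"rot": [0, 0, -0.047], "travel": [38, 17, 6], "claw": -0.2}, {"rot": [0, 0, -0.047], "travel": [37, 18, 6], "claw": -0.2}] per row mm 41.38789140195503
```

{"name": "carry_out", "arguments": {"rows": [{"rot": [0, 0, -0.047], "travel": [41, 4, 6], "claw": -0.2}, {"rot": [0, 0, -0.047], "travel": [41, 5, 6], "claw": -0.2}, {"rot": [0, 0, -0.047], "travel": [40, 7, 6], "claw": -0.2}, {"rot": [0, 0, -0.047], "travel": [40, 9, 6], "claw": -0.2}, {"rot": [0, 0, -0.047], "travel": [39, 11, 6], "claw": -0.2}, {"rot": [0, 0, -0.047], "travel": [39, 13, 6], "claw": -0.2}, {"rot": [0, 0, -0.047], "travel": [38, 15, 6], "claw": -0.2}, {"rot": [0, 0, -0.047], "travel": [38, 17, 6], "claw": -0.2}, {"rot": [0, 0, -0.047], "travel": [37, 18, 6], "claw": -0.2}]}}

```text
t: 2.52
tcp_pos: [0.4968, 0.0298, 0.177]
eef_rot: [0.005, 0.692, 0.722, 0.001]
contact_force: [0.4, -0.6, 0.4]
gripper_width: 0.398
```

```bash
python3 - <<'E'
from h import *
im,d,K,T,c=cap("wrist","w1.png");W=pts(d,K,T);np.save("pics/w1.npy",W)
E
python3 go.py 494 16 120 91.5 2 -0.2
```

```text
pos [498.4  33.8 176.3] yaw 92.7 tz [ 0.01  -0.002 -1.   ] D [ -4.4 -17.8 -56.3] F [ 2.   3.6 -0.5]
[{"rot": [0, 0, 0.01], "travel": [-9, -3, 28], "claw": -0.2}, {"rot": [0, 0, 0.01], "travel": [-9, -3, 28], "claw": -0.2}] per row mm 29.592497963702968
```

View pics/w1.png

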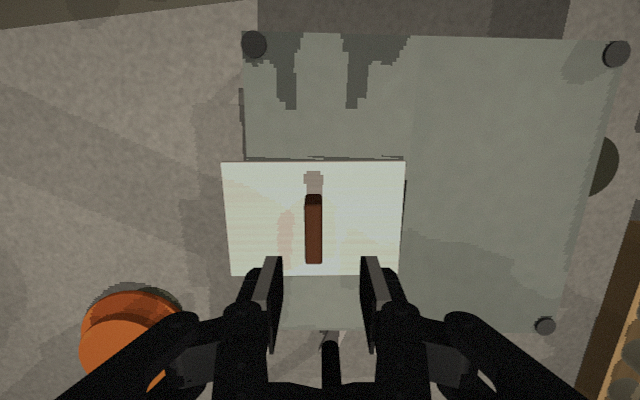

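```bash
python3 - <<'E'
from h import *
W=np.load("pics/w1.npy");im=cv2.imread("pics/w1.png").astype(int);z=W[...,2]
m=np.zeros(z.shape,bool);m[190:270,300:328]=1
m&=z>.085
p=W[m];print("bar",p.mean(0),p.min(0),p.max(0),cv2.minAreaRect((p[:,:2]*1000).astype(np.float32)))
for v,u in((44,254),(54,616),(325,545)):
    q=W[v-6:v+7,u-6:u+7].reshape(-1,3);print("cap",np.nanmedian(q,0))
print("roof z",np.nanmedian(z[100:140,250:600]), "plate z",np.nanmedian(z[170:260,240:290]))
pl=(im.min(-1)>150)&(abs(z-.074)<.008);pl[:150]=0
p=W[pl];print(cv2.minAreaRect((p[:,:2]*1000).astype(np.float32)))
# roof edges: left (world x min) at rows 60-150, top (y max) 
for v in range(60,150,15): 
    k=np.where(abs(z[v,:400]-.069)<.006)[0];print(W[v,k[0]].round(4),end=" ")
print()
for u in range(430,600,25):
    k=np.where(abs(z[:200,u]-.069)<.006)[0];print(W[k[0],u].round(4),end=" ")
E
```

```text
bar [0.49311791 0.01742957 0.1004683 ] [ 0.48642548 -0.00711567  0.08523416] [0.49971098 0.03664413 0.10320057] ((493.0829162597656, 14.853479385375977), (11.693552017211914, 43.59431076049805), 2.3971962928771973)
cap [0.45157281 0.13234994 0.07432925]
cap [0.68386235 0.13653734 0.07426023]
cap [ 0.68761018 -0.07021884  0.07428798]
roof z 0.07141680137514547 plate z 0.07554248086438076
((493.5185852050781, 13.99709701538086), (129.27395629882812, 89.63972473144531), 2.474949598312378)
[0.4432 0.1227 0.0719] [0.4437 0.1136 0.0722] [0.4433 0.1042 0.0713] [0.4437 0.0946 0.0711] [0.4434 0.0847 0.0711] [0.4438 0.0745 0.071 ] 
[0.5632 0.1421 0.0722] [0.5795 0.1423 0.0714] [0.5956 0.143  0.0714] [0.6121 0.1433 0.0705] [0.6285 0.1434 0.0704] [0.6442 0.144  0.0712] [0.6607 0.1441 0.0709]
```

```bash
python3 go.py 493 15 82 92.4 3 -0.2
```

```text
pos [498.4  33.8 176.3] yaw 92.7 tz [ 0.01  -0.002 -1.   ] D [ -5.4 -18.8 -94.3] F [ 2.   3.6 -0.5]
[{"rot": [0, 0, 0.001], "travel": [-6, -2, 31], "claw": -0.2}, {"rot": [0, 0, 0.001], "travel": [-6, -2, 31], "claw": -0.2}, {"rot": [0, 0, 0.001], "travel": [-6, -2, 31], "claw": -0.2}] per row mm 32.09307708364871
```

{"name": "carry_out", "arguments": {"rows": [{"rot": [0.01, 0, 0], "travel": [-18, -5, 15], "claw": -0.2}, {"rot": [0, 0, 0], "travel": [0, 0, 25], "claw": -0.2}, {"rot": [0, 0, 0], "travel": [0, 0, 0], "claw": -0.2}]}}

```text
t: 2.95
tcp_pos: [0.4937, 0.014, 0.1342]
eef_rot: [0.001, 0.69, 0.724, -0.002]
contact_force: [-0.3, -0.6, -0.7]
gripper_width: 0.397
```

```bash
python3 go.py 493 15 82 92.4 2 -0.2
```

```text
pos [493.7  14.  134.2] yaw 92.7 tz [-0.002 -0.003 -1.   ] D [ -0.7   1.  -52.2] F [-0.3 -0.6 -0.7]
[{"rot": [0, 0, 0.003], "travel": [1, 0, 26], "claw": -0.2}, {"rot": [0, 0, 0.003], "travel": [1, 0, 26], "claw": -0.2}] per row mm 26.112247476281077
```

{"name": "carry_out", "arguments": {"rows": [{"rot": [0, 0, 0.005], "travel": [1, 0, 26], "claw": -0.2}, {"rot": [0, 0, 0], "travel": [0, 0, 25], "claw": -0.2}, {"rot": [0, 0, 0], "travel": [0, 0, 1], "claw": -0.2}, {"rot": [0, 0, 0], "travel": [0, 0, 0], "claw": -0.8}, {"rot": [0, 0, 0], "travel": [0, 0, 0], "claw": -1}, {"rot": [0, 0, 0], "travel": [0, 0, 0], "claw": -1}, {"rot": [0, 0, 0], "travel": [0, 0, 0], "claw": -1}], "force": 30}}

```text
t: 3.82
tcp_pos: [0.4958, 0.0102, 0.0864]
eef_rot: [0.003, 0.694, 0.72, -0.0]
contact_force: [-0.0, 0.7, -1.7]
gripper_width: 0.131
```

```bash
python3 go.py 622 18 84 91.4 5 -1
```

```text
pos [495.8  10.2  86.4] yaw 92.1 tz [ 0.005 -0.005 -1.   ] D [126.2   7.8  -2.4] F [-0.   0.7 -1.7]
[{"rot": [0, 0, 0.002], "travel": [1, 25, 1], "claw": -1.0}, {"rot": [0, 0, 0.002], "travel": [1, 25, 1], "claw": -1.0}, {"rot": [0, 0, 0.002], "travel": [1, 25, 1], "claw": -1.0}, {"rot": [0, 0, 0.002], "travel": [1, 25, 1], "claw": -1.0}, {"rot": [0, 0, 0.002], "travel": [1, 25, 1], "claw": -1.0}] per row mm 25.293228953786805
```

{"name": "carry_out", "arguments": {"rows": [{"rot": [0, 0, 0.003], "travel": [1, 10, 0], "claw": -1}, {"rot": [0, 0, 0.003], "travel": [1, 20, 0], "claw": -1}, {"rot": [0, 0, 0.003], "travel": [1, 25, 0], "claw": -1}, {"rot": [0, 0, 0.003], "travel": [1, 25, 0], "claw": -1}, {"rot": [0, 0, 0], "travel": [1, 25, 0], "claw": -1}, {"rot": [0, 0, 0], "travel": [1, 15, 0], "claw": -1}, {"rot": [0, 0, 0], "travel": [0, 0, 0], "claw": -1}]}}

```text
t: 4.7
tcp_pos: [0.623, 0.0211, 0.0862]
eef_rot: [0.004, 0.698, 0.716, 0.0]
contact_force: [-1.3, 0.3, -2.1]
gripper_width: 0.129
```

```bash
python3 go.py 622 18 84 91.4 1 -1
```

```text
pos [623.   21.1  86.2] yaw 91.4 tz [ 0.006 -0.005 -1.   ] D [-1.  -3.1 -2.2] F [-1.3  0.3 -2.1]
[{"rot": [0, 0, -0.0], "travel": [-3.1, -1.1, 2.2], "claw": -1.0}] per row mm 3.9253220887618894
```

{"name": "carry_out", "arguments": {"rows": [{"rot": [0, 0, 0], "travel": [0, 0, 0], "claw": -0.4}, {"rot": [0, 0, 0], "travel": [0, 0, 0], "claw": -0.2}, {"rot": [0, 0, 0], "travel": [0, 0, 0], "claw": -0.1}, {"rot": [0, 0, 0], "travel": [0, 0, -20], "claw": 0}, {"rot": [0, 0, 0], "travel": [0, 0, -50], "claw": 0}, {"rot": [0, 0, 0], "travel": [-35, -25, -10], "claw": 0}, {"rot": [0, 0, 0], "travel": [-45, -30, 0], "claw": 0}, {"rot": [0, 0, 0], "travel": [-45, -30, 0], "claw": 0}, {"rot": [0, 0, 0], "travel": [-10, -25, 0], "claw": 0}, {"rot": [0, 0, 0], "travel": [0, 0, 0], "claw": 0}]}}

```text
t: 5.95
tcp_pos: [0.5111, -0.12, 0.1711]
eef_rot: [0.006, 0.698, 0.716, 0.001]
contact_force: [0.5, 0.7, 0.7]
gripper_width: 0.499
```

```bash
python3 - <<'E'
from h import *
W=np.load("pics/w1.npy");print(W[340:352:3,326:336:3].round(3).tolist())
im,d,K,T,c=cap("wrist","w2.png");W=pts(d,K,T);np.save("pics/w2.npy",W)
im,d,K,T,c=cap("scene","s2.png");W=pts(d,K,T);np.save("pics/s2.npy",W)
E
python3 go.py 514 -142 140 91 3 0
```

```text
[[[0.511, -0.135, 0.021], [0.514, -0.135, 0.021], [0.517, -0.135, 0.02], [0.52, -0.136, 0.019]], [[0.511, -0.136, 0.024], [0.514, -0.134, 0.026], [0.517, -0.135, 0.025], [0.52, -0.137, 0.022]], [[0.511, -0.136, 0.028], [0.514, -0.134, 0.031], [0.517, -0.135, 0.029], [0.52, -0.137, 0.027]], [[0.511, -0.136, 0.033], [0.514, -0.134, 0.035], [0.516, -0.135, 0.034], [0.52, -0.136, 0.031]]]
pos [ 513.1 -119.4  171.2] yaw 91.6 tz [ 0.011 -0.008 -1.   ] D [  0.9 -22.6 -31.2] F [ 0.8 -0.2 -0.1]
[{"rot": [0, 0, 0.003], "travel": [-7, 0, 10], "claw": 0.0}, {"rot": [0, 0, 0.003], "travel": [-7, 0, 10], "claw": 0.0}, {"rot": [0, 0, 0.003], "travel": [-7, 0, 10], "claw": 0.0}] per row mm 12.849865330246526
```

View pics/w2.png

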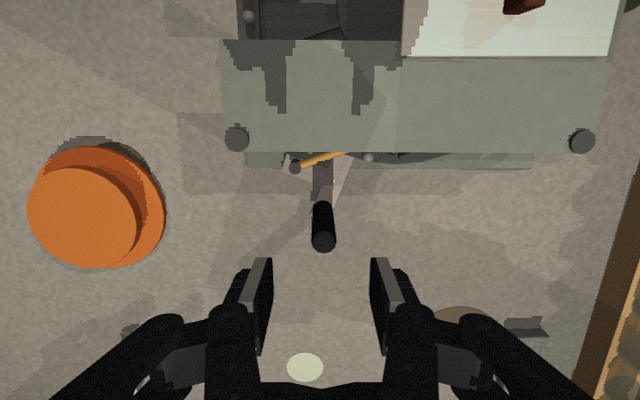

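View pics/s2.png

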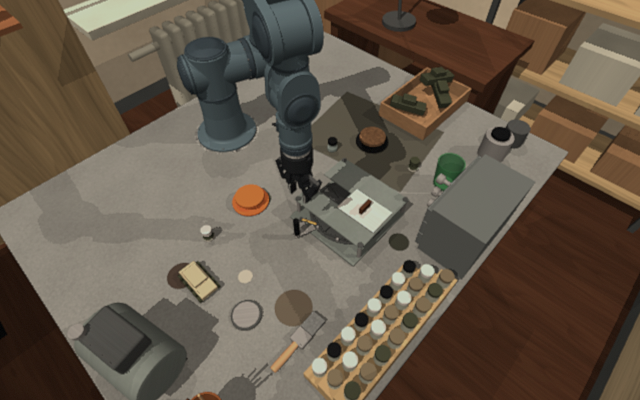

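```bash
python3 - <<'E'
from h import *
W=np.load("pics/w2.npy");m=np.zeros(W.shape[:2],bool);m[225:260,305:342]=1;m&=(W[...,2]>.083)&(W[...,2]<.1);p=W[m]
print(len(p),p.mean(0),cv2.minEnclosingCircle((p[:,:2]*1000).astype(np.float32)))
E
```

```text
525 [ 0.51443871 -0.14173951  0.08881   ] ((514.534423828125, -142.74725341796875), 8.994314193725586)
```

{"name": "carry_out", "arguments": {"rows": [{"rot": [0.01, 0.008, 0.003], "travel": [-23, 2, 15], "claw": 0}, {"rot": [0, 0, 0], "travel": [0, 0, 10], "claw": 0}, {"rot": [0, 0, 0], "travel": [0, 0, 0], "claw": 0}]}}

```text
t: 6.42
tcp_pos: [0.5191, -0.1403, 0.1461]
eef_rot: [0.001, 0.697, 0.717, 0.002]
contact_force: [0.7, 0.4, 0.3]
gripper_width: 0.5
```

```bash
python3 go.py 515 -143 56 91 4 0
```

```text
pos [ 519.1 -140.3  146.1] yaw 91.6 tz [ 0.004  0.001 -1.   ] D [ -4.1  -2.7 -90.1] F [0.7 0.4 0.3]
[{"rot": [0, 0, 0.003], "travel": [-1, -1, 23], "claw": 0.0}, {"rot": [0, 0, 0.003], "travel": [-1, -1, 23], "claw": 0.0}, {"rot": [0, 0, 0.003], "travel": [-1, -1, 23], "claw": 0.0}, {"rot": [0, 0, 0.003], "travel": [-1, -1, 23], "claw": 0.0}] per row mm 22.564328892934316
```

{"name": "carry_out", "arguments": {"rows": [{"rot": [0, 0, 0.003], "travel": [-2, -4, 20], "claw": 0}, {"rot": [0, 0, 0.003], "travel": [0, 0, 25], "claw": 0}, {"rot": [0, 0, 0.003], "travel": [0, 0, 25], "claw": 0}, {"rot": [0, 0, 0.003], "travel": [0, 0, 18], "claw": 0}, {"rot": [0, 0, 0], "travel": [0, 0, 0], "claw": 0}]}}

```text
t: 7.05
tcp_pos: [0.519, -0.1377, 0.058]
eef_rot: [0.003, 0.699, 0.715, 0.003]
contact_force: [0.3, -0.7, 0.1]
gripper_width: 0.497
```

```bash
python3 go.py 523 -144 56 91 1 0
```

```text
pos [ 519.  -137.7   58. ] yaw 91.4 tz [ 0.008  0.001 -1.   ] D [ 4.  -6.3 -2. ] F [ 0.3 -0.7  0.1]
[{"rot": [0, 0, 0.006], "travel": [-6.4, 3.9, 2.1], "claw": 0.0}] per row mm 7.768526176526183
```

{"name": "carry_out", "arguments": {"rows": [{"rot": [0.008, 0, 0.006], "travel": [-6, 6, 0], "claw": 0}, {"rot": [0, 0, 0], "travel": [-4, 10, 0], "claw": 0}, {"rot": [0, 0, 0], "travel": [-3, 13, 0], "claw": 0}, {"rot": [0, 0, 0], "travel": [-2, 13, 0], "claw": 0}, {"rot": [0, 0, 0], "travel": [-1, 13, 0], "claw": 0}, {"rot": [0, 0, 0], "travel": [0, 13, 0], "claw": 0}]}}

```text
t: 7.8
tcp_pos: [0.5849, -0.1561, 0.0592]
eef_rot: [-0.003, 0.701, 0.713, -0.007]
contact_force: [-4.6, -1.6, 0.9]
gripper_width: 0.498
```

{"name": "carry_out", "arguments": {"rows": [{"rot": [0, 0, 0], "travel": [2, 13, 0], "claw": 0}, {"rot": [0, 0, 0], "travel": [2, 13, 0], "claw": 0}, {"rot": [0, 0, 0], "travel": [3, 12, 0], "claw": 0}, {"rot": [0, 0, 0], "travel": [4, 8, 0], "claw": 0}]}}

```text
t: 8.3
tcp_pos: [0.6296, -0.1501, 0.0591]
eef_rot: [-0.003, 0.703, 0.711, -0.014]
contact_force: [-4.5, -2.8, 0.7]
gripper_width: 0.503
```

{"name": "carry_out", "arguments": {"rows": [{"rot": [0, 0, 0], "travel": [2, 6, 0], "claw": 0}, {"rot": [0, 0, 0], "travel": [1, 4, 0], "claw": 0}]}}

```text
t: 8.55
tcp_pos: [0.6394, -0.1473, 0.059]
eef_rot: [-0.003, 0.703, 0.711, -0.015]
contact_force: [-5.6, -1.0, 1.0]
gripper_width: 0.502
```

```bash
python3 go.py 643 -145 58 90.5 1 0
```

```text
pos [ 639.4 -147.3   59. ] yaw 90.7 tz [-0.026 -0.016 -1.   ] D [ 3.6  2.3 -1. ] F [-5.6 -1.   1. ]
[{"rot": [0, 0, 0.003], "travel": [2.3, 3.7, 0.9], "claw": 0.0}] per row mm 4.437929386143341
```

{"name": "carry_out", "arguments": {"rows": [{"rot": [0, 0, 0], "travel": [1, 4, 0], "claw": 0}]}}

```text
t: 8.68
tcp_pos: [0.6429, -0.1462, 0.059]
eef_rot: [-0.004, 0.703, 0.711, -0.015]
contact_force: [-11.6, -2.6, 2.9]
gripper_width: 0.501
```

{"name": "carry_out", "arguments": {"rows": [{"rot": [0, 0, 0], "travel": [1, 3, 0], "claw": 0}]}}

```text
t: 8.8
tcp_pos: [0.6428, -0.1462, 0.0588]
eef_rot: [-0.005, 0.703, 0.711, -0.019]
contact_force: [-13.7, -4.9, 7.2]
gripper_width: 0.502
```

{"name": "carry_out", "arguments": {"rows": [{"rot": [-0.014, 0.008, 0], "travel": [-4, -10, 0], "claw": 0}, {"rot": [-0.014, 0.008, 0], "travel": [-5, -18, 0], "claw": 0}, {"rot": [0, 0, 0], "travel": [-2, -20, 0], "claw": 0}, {"rot": [0, 0, 0], "travel": [1, -20, 0], "claw": 0}, {"rot": [0, 0, 0], "travel": [3, -20, 0], "claw": 0}, {"rot": [0, 0, 0], "travel": [5, -18, 0], "claw": 0}, {"rot": [0, 0, 0], "travel": [5, -14, 0], "claw": 0}]}}

```text
t: 9.68
tcp_pos: [0.5256, -0.142, 0.0609]
eef_rot: [0.001, 0.703, 0.712, 0.004]
contact_force: [0.4, 0.1, -0.1]
gripper_width: 0.497
```

```bash
python3 go.py 519 -141 58 91 1 0
```

```text
pos [ 525.6 -142.    60.9] yaw 90.7 tz [ 0.007  0.004 -1.   ] D [-6.6  1.  -2.9] F [ 0.4  0.1 -0.1]
[{"rot": [0, 0, -0.005], "travel": [1.0, -6.6, 2.8], "claw": 0.0}] per row mm 7.273913387511516
```

{"name": "carry_out", "arguments": {"rows": [{"rot": [0, 0, 0], "travel": [1, -7, 2], "claw": 0}, {"rot": [0, 0, 0], "travel": [0, 0, 0], "claw": 0}, {"rot": [0, 0, 0], "travel": [0, 0, 0], "claw": 0}]}}

```text
t: 10.05
tcp_pos: [0.5221, -0.1412, 0.0604]
eef_rot: [0.004, 0.702, 0.712, 0.006]
contact_force: [0.5, 0.8, 0.3]
gripper_width: 0.503
```

```bash
cat > look.py <<'E'
import sys
from h import *
k=sys.argv[1]
o=[]
for n,(x,y,w,h) in(("side",(220,170,160,130)),("scene",(270,150,160,130))):
    im,d,K,T,c=cap(n); np.save(f"pics/{n}{k}.npy",pts(d,K,T))
    o.append(cv2.resize(im[y:y+h,x:x+w,::-1],(400,325),interpolation=cv2.INTER_CUBIC))
cv2.imwrite(f"pics/look{k}.png",np.hstack(o));st()
E
python3 look.py 1
```

```text
t 10.15
joint_pos [-0.3867  0.4137 -0.331   0.8151  0.0089  1.1707]
tcp_pos [ 0.5218 -0.1412  0.0603]
eef_rot [0.0034 0.7023 0.7118 0.0062]
contact_force [ 0.7768  0.1358 -0.2167]
gripper_width 0.5046
```

View pics/look1.png

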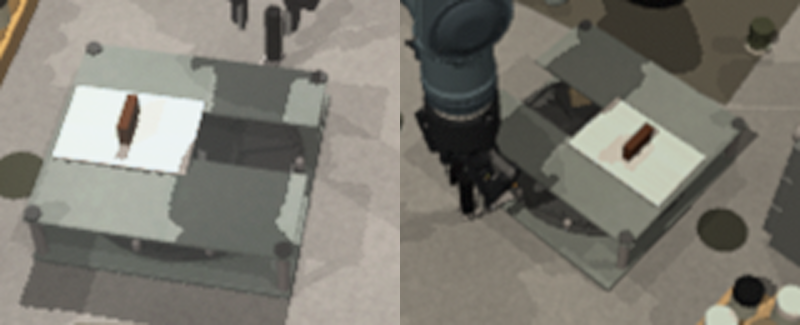

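{"name": "carry_out", "arguments": {"rows": [{"rot": [0.007, -0.005, 0], "travel": [-3, 8, 0], "claw": 0}, {"rot": [0, 0, 0], "travel": [-4, 13, 0], "claw": 0}, {"rot": [0, 0, 0], "travel": [-2, 13, 0], "claw": 0}, {"rot": [0, 0, 0], "travel": [-1, 13, 0], "claw": 0}, {"rot": [0, 0, 0], "travel": [0, 13, 0], "claw": 0}, {"rot": [0, 0, 0], "travel": [1, 13, 0], "claw": 0}, {"rot": [-0.005, 0.005, 0], "travel": [2, 13, 0], "claw": 0}, {"rot": [-0.005, 0.005, 0], "travel": [3, 13, 0], "claw": 0}, {"rot": [0, 0, 0], "travel": [3, 9, 0], "claw": 0}]}}

```text
t: 11.28
tcp_pos: [0.6239, -0.1484, 0.0568]
eef_rot: [-0.002, 0.704, 0.71, -0.007]
contact_force: [-4.8, -2.2, 1.9]
gripper_width: 0.503
```

{"name": "carry_out", "arguments": {"rows": [{"rot": [0, 0, 0], "travel": [2, 7, 0], "claw": 0}, {"rot": [0, 0, 0], "travel": [2, 5, 0], "claw": 0}, {"rot": [0, 0, 0], "travel": [1, 4, 0], "claw": 0}]}}

```text
t: 11.65
tcp_pos: [0.6396, -0.1436, 0.056]
eef_rot: [-0.003, 0.704, 0.71, -0.009]
contact_force: [-4.3, -0.9, 3.9]
gripper_width: 0.499
```

{"name": "carry_out", "arguments": {"rows": [{"rot": [0, 0, 0], "travel": [1, 4, 0], "claw": 0}]}}

```text
t: 11.78
tcp_pos: [0.643, -0.1425, 0.0559]
eef_rot: [-0.004, 0.704, 0.71, -0.009]
contact_force: [-14.1, -3.3, 7.4]
gripper_width: 0.502
```

{"name": "carry_out", "arguments": {"rows": [{"rot": [0, 0, 0], "travel": [1, 3, 0], "claw": 0}]}}

```text
t: 11.9
tcp_pos: [0.6429, -0.1425, 0.0557]
eef_rot: [-0.005, 0.704, 0.71, -0.013]
contact_force: [-15.6, -5.5, 8.7]
gripper_width: 0.5
```

Stop reached again (stalled at x 0.643). Return.

{"name": "carry_out", "arguments": {"rows": [{"rot": [-0.01, 0.006, 0], "travel": [-4, -10, -1], "claw": 0}, {"rot": [-0.01, 0.006, 0], "travel": [-6, -18, 0], "claw": 0}, {"rot": [0, 0, 0], "travel": [-3, -20, 0], "claw": 0}, {"rot": [0, 0, 0], "travel": [0, -20, 0], "claw": 0}, {"rot": [0, 0, 0], "travel": [3, -20, 0], "claw": 0}, {"rot": [0, 0, 0], "travel": [5, -19, 0], "claw": 0}, {"rot": [0, 0, 0], "travel": [5, -16, 0], "claw": 0}, {"rot": [0, 0, 0], "travel": [1, -3, 0], "claw": 0}, {"rot": [0, 0, 0], "travel": [0, 0, 0], "claw": 0}]}}

```text
t: 13.02
tcp_pos: [0.5219, -0.1371, 0.0571]
eef_rot: [-0.001, 0.703, 0.711, 0.009]
contact_force: [-0.5, -0.5, 0.2]
gripper_width: 0.499
```

```bash
python3 look.py 2
```

```text
t 13.125
joint_pos [-0.3844  0.4197 -0.3313  0.8145  0.0165  1.1754]
tcp_pos [ 0.5219 -0.1373  0.057 ]
eef_rot [-0.0008  0.7031  0.711   0.0086]
contact_force [0.1516 0.8584 0.7076]
gripper_width 0.4995
```

View pics/look2.png

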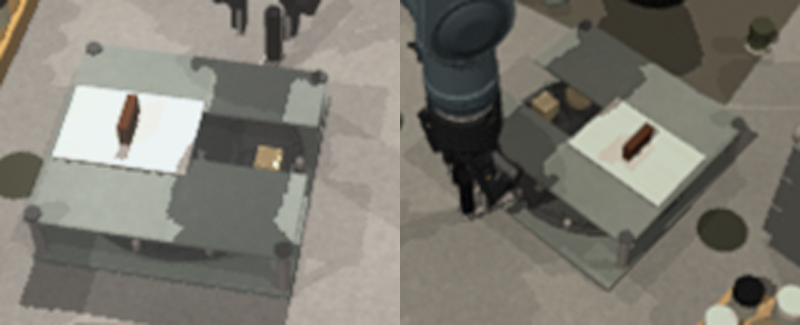

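{"name": "carry_out", "arguments": {"rows": [{"rot": [0.0, -0.008, 0], "travel": [-6, 8, 0], "claw": 0}, {"rot": [0, 0, 0], "travel": [-5, 13, 0], "claw": 0}, {"rot": [0, 0, 0], "travel": [-3, 13, 0], "claw": 0}, {"rot": [0, 0, 0], "travel": [-1, 13, 0], "claw": 0}, {"rot": [0, 0, 0], "travel": [0, 13, 0], "claw": 0}, {"rot": [0, 0, 0], "travel": [1, 13, 0], "claw": 0}, {"rot": [-0.005, 0.005, 0], "travel": [2, 13, 0], "claw": 0}, {"rot": [-0.005, 0.005, 0], "travel": [3, 13, 0], "claw": 0}, {"rot": [0, 0, 0], "travel": [3, 9, 0], "claw": 0}, {"rot": [0, 0, 0], "travel": [2, 6, 0], "claw": 0}, {"rot": [0, 0, 0], "travel": [2, 5, 0], "claw": 0}]}}

```text
t: 14.5
tcp_pos: [0.6383, -0.1461, 0.0542]
eef_rot: [-0.002, 0.705, 0.709, -0.0]
contact_force: [-4.9, -2.5, 2.7]
gripper_width: 0.498
```

{"name": "carry_out", "arguments": {"rows": [{"rot": [0, 0, 0], "travel": [1, 4, 0], "claw": 0}]}}

```text
t: 14.62
tcp_pos: [0.6422, -0.1449, 0.0541]
eef_rot: [-0.002, 0.705, 0.709, -0.0]
contact_force: [-5.3, -1.6, 4.1]
gripper_width: 0.499
```

{"name": "carry_out", "arguments": {"rows": [{"rot": [0, 0, 0], "travel": [1, 3, 0], "claw": 0}]}}

```text
t: 14.75
tcp_pos: [0.6432, -0.1446, 0.0539]
eef_rot: [-0.003, 0.705, 0.709, -0.003]
contact_force: [-14.0, -5.0, 7.9]
gripper_width: 0.495
```

{"name": "carry_out", "arguments": {"rows": [{"rot": [0, 0, 0], "travel": [1, 3, 0], "claw": 0}]}}

```text
t: 14.88
tcp_pos: [0.643, -0.1446, 0.0538]
eef_rot: [-0.005, 0.705, 0.709, -0.006]
contact_force: [-14.6, -5.6, 9.2]
gripper_width: 0.501
```

{"name": "carry_out", "arguments": {"rows": [{"rot": [-0.003, 0.003, 0], "travel": [-4, -10, -2], "claw": 0}, {"rot": [-0.003, 0.003, 0], "travel": [-6, -18, -1], "claw": 0}, {"rot": [0, 0, 0], "travel": [-3, -20, 0], "claw": 0}, {"rot": [0, 0, 0], "travel": [0, -20, 0], "claw": 0}, {"rot": [0, 0, 0], "travel": [3, -20, 0], "claw": 0}, {"rot": [0, 0, 0], "travel": [5, -19, 0], "claw": 0}, {"rot": [0, 0, 0], "travel": [4, -16, 0], "claw": 0}, {"rot": [0, 0, 0], "travel": [1, -3, 0], "claw": 0}, {"rot": [0, 0, 0], "travel": [0, 0, 0], "claw": 0}]}}

```text
t: 16.0
tcp_pos: [0.5187, -0.141, 0.0574]
eef_rot: [-0.003, 0.705, 0.71, 0.008]
contact_force: [0.1, 0.6, 1.0]
gripper_width: 0.496
```

```bash
python3 look.py 3
```

```text
t 16.1
joint_pos [-0.3929  0.4201 -0.3296  0.8213  0.0161  1.1707]
tcp_pos [ 0.5189 -0.1411  0.0574]
eef_rot [-0.0031  0.7045  0.7096  0.0074]
contact_force [ 0.2805 -0.4096  0.1294]
gripper_width 0.4998
```

View pics/look3.png

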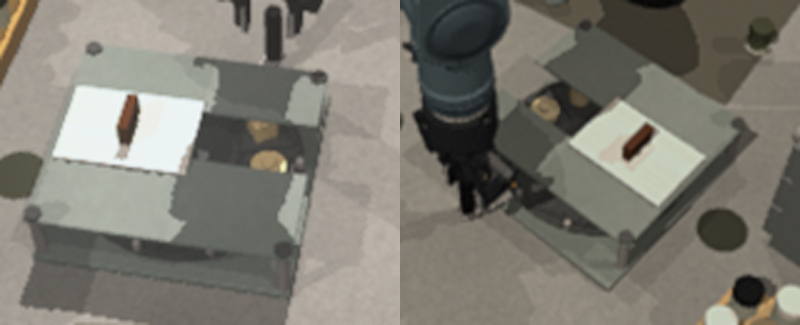

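```bash
python3 - <<'E'
from h import *
for n in("side","scene"):
    W=np.load(f"pics/{n}3.npy")
    m=(abs(W[...,0]-.488)<.045)&(abs(W[...,1]-.018)<.04)&(W[...,2]<.064)&(W[...,2]>.036)
    p=W[m];print(n,len(p),p.min(0),p.max(0),np.percentile(p[:,2],[10,50,90,98]))
    q=p[p[:,2]>np.percentile(p[:,2],60)];print(q.mean(0),q.min(0),q.max(0))
E
```

```text
side 164 [ 0.45368996 -0.02130158  0.03600587] [0.53098551 0.02902719 0.06399637] [0.03652591 0.03941961 0.04954829 0.06279279]
[ 0.49435931 -0.00206848  0.04651325] [ 0.45368996 -0.02130158  0.04024   ] [0.51274955 0.02902719 0.06399637]
scene 110 [0.44657092 0.00630893 0.03604097] [0.53234926 0.05684595 0.06381275] [0.03641301 0.03833152 0.04358644 0.05247234]
[0.49680363 0.03202898 0.04352643] [0.44657092 0.00643272 0.03903527] [0.52473924 0.05684595 0.06381275]
```

```bash
python3 - <<'E'
from h import *
W=np.load("pics/side3.npy");im=cv2.imread("pics/look3.png")
# side crop (220,170) scale 2.5
a=cv2.resize(im[:,:400],(160,130),interpolation=cv2.INTER_AREA).astype(int)
Wc=W[170:300,220:380]
m=(a[...,2]-a[...,0]>25)&(Wc[...,2]<.066)&(Wc[...,0]>.44)&(Wc[...,0]<.56)
m[:, :80]=0
for v,u in zip(*np.where(m)): print((u,v),Wc[v,u].round(3).tolist(),end=" ") 
E
```

```text
(np.int64(100), np.int64(48)) [0.511, -0.009, 0.065] (np.int64(101), np.int64(48)) [0.508, -0.011, 0.063] (np.int64(103), np.int64(48)) [0.504, -0.012, 0.063] (np.int64(99), np.int64(49)) [0.517, -0.024, 0.042] (np.int64(100), np.int64(49)) [0.513, -0.018, 0.05] (np.int64(101), np.int64(49)) [0.511, -0.02, 0.048] (np.int64(102), np.int64(49)) [0.508, -0.018, 0.051] (np.int64(103), np.int64(49)) [0.505, -0.018, 0.052] (np.int64(104), np.int64(49)) [0.503, -0.018, 0.052] (np.int64(105), np.int64(49)) [0.5, -0.02, 0.05] (np.int64(106), np.int64(49)) [0.498, -0.021, 0.049] (np.int64(107), np.int64(49)) [0.495, -0.019, 0.052] (np.int64(108), np.int64(49)) [0.491, -0.009, 0.065] (np.int64(99), np.int64(50)) [0.517, -0.025, 0.037] (np.int64(100), np.int64(50)) [0.513, -0.018, 0.046] (np.int64(101), np.int64(50)) [0.511, -0.02, 0.044] (np.int64(102), np.int64(50)) [0.507, -0.017, 0.049] (np.int64(103), np.int64(50)) [0.505, -0.016, 0.05] (np.int64(104), np.int64(50)) [0.503, -0.018, 0.048] (np.int64(105), np.int64(50)) [0.5, -0.018, 0.048] (np.int64(106), np.int64(50)) [0.497, -0.018, 0.05] 
[... 7621 characters left out ...]
67)) [0.486, 0.028, 0.042] (np.int64(108), np.int64(67)) [0.484, 0.024, 0.038] (np.int64(109), np.int64(67)) [0.481, 0.025, 0.04] (np.int64(110), np.int64(67)) [0.48, 0.022, 0.037] (np.int64(111), np.int64(67)) [0.477, 0.021, 0.035] (np.int64(112), np.int64(67)) [0.475, 0.021, 0.036] (np.int64(113), np.int64(67)) [0.472, 0.024, 0.041] (np.int64(114), np.int64(67)) [0.471, 0.014, 0.027] (np.int64(109), np.int64(68)) [0.481, 0.029, 0.041] (np.int64(110), np.int64(68)) [0.479, 0.027, 0.039] (np.int64(111), np.int64(68)) [0.477, 0.023, 0.034] (np.int64(112), np.int64(68)) [0.474, 0.025, 0.038] (np.int64(113), np.int64(68)) [0.472, 0.024, 0.036] (np.int64(114), np.int64(68)) [0.471, 0.017, 0.028]
```

{"name": "carry_out", "arguments": {"rows": [{"rot": [0.0, -0.008, 0], "travel": [-3, 9, 0], "claw": 0}, {"rot": [0, 0, 0], "travel": [-5, 13, 0], "claw": 0}, {"rot": [0, 0, 0], "travel": [-3, 13, 0], "claw": 0}, {"rot": [0, 0, 0], "travel": [-1, 13, 0], "claw": 0}, {"rot": [0, 0, 0], "travel": [0, 13, 0], "claw": 0}, {"rot": [0, 0, 0], "travel": [1, 13, 0], "claw": 0}, {"rot": [-0.005, 0.005, 0], "travel": [2, 13, 0], "claw": 0}, {"rot": [-0.005, 0.005, 0], "travel": [3, 13, 0], "claw": 0}, {"rot": [0, 0, 0], "travel": [3, 10, 0], "claw": 0}, {"rot": [0, 0, 0], "travel": [2, 7, 0], "claw": 0}, {"rot": [0, 0, 0], "travel": [2, 5, 0], "claw": 0}]}}

```text
t: 17.48
tcp_pos: [0.639, -0.146, 0.0538]
eef_rot: [-0.004, 0.706, 0.708, -0.002]
contact_force: [-3.7, -2.9, 3.0]
gripper_width: 0.497
```

{"name": "carry_out", "arguments": {"rows": [{"rot": [0, 0, 0], "travel": [1, 4, 0], "claw": 0}]}}

```text
t: 17.6
tcp_pos: [0.643, -0.1447, 0.0538]
eef_rot: [-0.004, 0.706, 0.708, -0.002]
contact_force: [-5.3, -1.3, 3.8]
gripper_width: 0.499
```

{"name": "carry_out", "arguments": {"rows": [{"rot": [0, 0, 0], "travel": [1, 3, 0], "claw": 0}]}}

```text
t: 17.73
tcp_pos: [0.6431, -0.1446, 0.0535]
eef_rot: [-0.006, 0.706, 0.708, -0.005]
contact_force: [-16.6, -5.4, 10.1]
gripper_width: 0.503
```

{"name": "carry_out", "arguments": {"rows": [{"rot": [0, 0, 0], "travel": [1, 3, 0], "claw": 0}]}}

```text
t: 17.85
tcp_pos: [0.6428, -0.1447, 0.0534]
eef_rot: [-0.007, 0.706, 0.708, -0.009]
contact_force: [-12.3, -5.7, 8.1]
gripper_width: 0.505
```

Stop reached. Return, then rise to look.

{"name": "carry_out", "arguments": {"rows": [{"rot": [-0.003, 0.003, 0], "travel": [-4, -10, -2], "claw": 0}, {"rot": [-0.003, 0.003, 0], "travel": [-6, -18, -1], "claw": 0}, {"rot": [0, 0, 0], "travel": [-3, -20, 0], "claw": 0}, {"rot": [0, 0, 0], "travel": [0, -20, 0], "claw": 0}, {"rot": [0, 0, 0], "travel": [3, -20, 0], "claw": 0}, {"rot": [0, 0, 0], "travel": [5, -19, 0], "claw": 0}, {"rot": [0, 0, 0], "travel": [4, -15, 0], "claw": 0}, {"rot": [0, 0, 0], "travel": [1, -4, 0], "claw": 0}, {"rot": [0, 0, 0], "travel": [0, 0, 0], "claw": 0}, {"rot": [0, 0, 0], "travel": [0, 0, -20], "claw": 0}, {"rot": [0, 0, 0], "travel": [0, 0, -40], "claw": 0}, {"rot": [0, 0, 0], "travel": [0, 0, -50], "claw": 0}, {"rot": [0, 0, 0], "travel": [40, -4, -20], "claw": 0}, {"rot": [0, 0, 0], "travel": [50, -6, 0], "claw": 0}, {"rot": [0, 0, 0], "travel": [50, -6, 0], "claw": 0}, {"rot": [0, 0, 0], "travel": [10, -4, 0], "claw": 0}, {"rot": [0, 0, 0], "travel": [0, 0, 0], "claw": 0}]}}

```text
t: 19.98
tcp_pos: [0.5095, 0.009, 0.1977]
eef_rot: [0.002, 0.706, 0.708, 0.012]
contact_force: [0.2, -0.7, -0.4]
gripper_width: 0.501
```

```bash
python3 go.py 488 17 180 91 1 0; python3 - <<'E'
from h import *
im,d,K,T,c=cap("wrist","w4.png");W=pts(d,K,T);np.save("pics/w4.npy",W)
E
```

```text
pos [509.5   9.  197.7] yaw 90.2 tz [ 0.019  0.015 -1.   ] D [-21.5   8.  -17.7] F [ 0.2 -0.7 -0.4]
[{"rot": [0, 0, -0.014], "travel": [7.8, -21.8, 17.4], "claw": 0.0}] per row mm 28.981358452679597
```

View pics/w4.png

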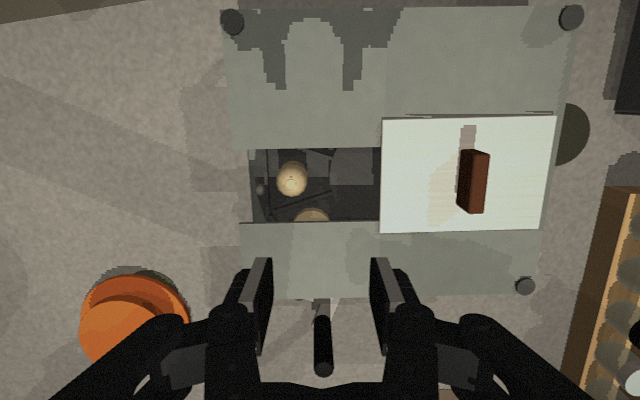

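```bash
python3 - <<'E'
from h import *
W=np.load("pics/w4.npy");z=W[...,2]
m=np.zeros(z.shape,bool);m[150:205,268:316]=1;m&=(z>.046)&(z<.072)
p=W[m];print(len(p),p.mean(0),p.max(0),p.min(0),cv2.minEnclosingCircle((p[:,:2]*1000).astype(np.float32)))
m&=(z>.057);p=W[m];print(len(p),p.mean(0))
m=np.zeros(z.shape,bool);m[205:221,290:332]=1;p=W[m];print(np.nanmedian(p,0))
h=np.zeros(z.shape,bool);h[345:380,310:338]=1;h&=(z>.08)&(z<.1);p=W[h];print("handle",len(p),p.mean(0))
h=np.zeros(z.shape,bool);h[148:214,455:492]=1;h&=(z>.094)&(z<.11);p=W[h];print("bar",len(p),p.mean(0))
E
```

```text
798 [0.48823685 0.01863943 0.06051908] [0.50043883 0.02945141 0.06646606] [0.47485365 0.00420752 0.04626927] ((487.6767272949219, 16.71084976196289), 12.954608917236328)
693 [0.48793589 0.01785075 0.06160657]
[ 0.50340952 -0.01717312  0.03464691]
handle 397 [ 0.51444607 -0.1402703   0.08767418]
bar 1228 [0.62132534 0.02605584 0.10035815]
```

{"name": "carry_out", "arguments": {"rows": [{"rot": [0.019, -0.015, -0.014], "travel": [8, -20, 20], "claw": 0}, {"rot": [0, 0, 0], "travel": [0, 0, 40], "claw": 0}, {"rot": [0, 0, 0], "travel": [0, 0, 0], "claw": 0}, {"rot": [0, 0, 0], "travel": [0, 0, 0], "claw": 0}]}}

```text
t: 20.52
tcp_pos: [0.4934, 0.0119, 0.1378]
eef_rot: [0.002, 0.704, 0.71, 0.0]
contact_force: [0.2, 0.3, 1.1]
gripper_width: 0.497
```

```bash
python3 go.py 488 17 80 91 1 0
```

```text
pos [493.4  11.9 137.8] yaw 90.5 tz [ 0.004 -0.003 -1.   ] D [ -5.4   5.1 -57.8] F [0.2 0.3 1.1]
[{"rot": [0, 0, -0.008], "travel": [5.3, -5.6, 57.8], "claw": 0.0}] per row mm 58.28256746741174
```

{"name": "carry_out", "arguments": {"rows": [{"rot": [0, 0, -0.008], "travel": [6, -6, 25], "claw": 0}, {"rot": [0, 0, 0], "travel": [0, 0, 28], "claw": 0}, {"rot": [0, 0, 0], "travel": [0, 0, 0], "claw": 0}, {"rot": [0, 0, 0], "travel": [0, 0, 0], "claw": 0}]}}

```text
t: 21.02
tcp_pos: [0.4944, 0.0152, 0.0906]
eef_rot: [0.007, 0.702, 0.712, 0.004]
contact_force: [0.9, -0.4, -0.2]
gripper_width: 0.5
```

```bash
python3 go.py 488 17 41 91 1 0
```

```text
pos [494.4  15.2  90.6] yaw 90.8 tz [ 0.016 -0.004 -1.   ] D [ -6.4   1.8 -49.6] F [ 0.9 -0.4 -0.2]
[{"rot": [0, 0, -0.003], "travel": [2.1, -7.1, 49.5], "claw": 0.0}] per row mm 50.069840668268164
```

{"name": "carry_out", "arguments": {"rows": [{"rot": [0.014, -0.002, 0], "travel": [2, -9, 5], "claw": 0}, {"rot": [0, 0, 0], "travel": [0, 0, 0], "claw": 0}, {"rot": [0, 0, 0], "travel": [0, -1, 20], "claw": 0}, {"rot": [0, 0, 0], "travel": [0, -1, 10], "claw": 0}, {"rot": [0, 0, 0], "travel": [0, 0, 0], "claw": 0}]}}

```text
t: 21.65
tcp_pos: [0.4861, 0.0166, 0.0584]
eef_rot: [0.005, 0.702, 0.712, 0.0]
contact_force: [-0.2, -0.2, 0.6]
gripper_width: 0.495
```

```bash
python3 go.py 488 17 41 91 1 0
```

```text
pos [486.1  16.6  58.4] yaw 90.8 tz [ 0.007 -0.007 -1.   ] D [  1.9   0.4 -17.4] F [-0.2 -0.2  0.6]
[{"rot": [0, 0, -0.003], "travel": [0.5, 1.8, 17.4], "claw": 0.0}] per row mm 17.48100665632735
```

{"name": "carry_out", "arguments": {"rows": [{"rot": [0.007, 0.005, 0], "travel": [0, 2, 12], "claw": 0}, {"rot": [0, 0, 0], "travel": [0, 0, 6], "claw": 0}, {"rot": [0, 0, 0], "travel": [0, 0, 0], "claw": 0}]}}

```text
t: 22.02
tcp_pos: [0.4893, 0.0164, 0.04]
eef_rot: [0.001, 0.702, 0.712, -0.0]
contact_force: [-0.5, -0.2, -0.3]
gripper_width: 0.503
```

{"name": "carry_out", "arguments": {"rows": [{"rot": [0, 0, 0], "travel": [0, 0, 0], "claw": -0.3}, {"rot": [0, 0, 0], "travel": [0, 0, 0], "claw": -0.45}, {"rot": [0, 0, 0], "travel": [0, 0, 0], "claw": -0.6}, {"rot": [0, 0, 0], "travel": [0, 0, 0], "claw": -0.6}], "force": 20}}

```text
t: 22.52
tcp_pos: [0.4897, 0.0164, 0.0406]
eef_rot: [0.001, 0.702, 0.712, 0.0]
contact_force: [-0.2, -0.0, -0.7]
gripper_width: 0.29
```

{"name": "carry_out", "arguments": {"rows": [{"rot": [0, 0, 0], "travel": [0, 0, 0], "claw": -1}, {"rot": [0, 0, 0], "travel": [0, 0, -10], "claw": -1}, {"rot": [0, 0, 0], "travel": [0, 0, -25], "claw": -1}, {"rot": [0, 0, 0], "travel": [0, 0, -40], "claw": -1}, {"rot": [0, 0, 0], "travel": [0, 0, -30], "claw": -1}]}}

```text
t: 23.15
tcp_pos: [0.4871, 0.0168, 0.1479]
eef_rot: [-0.001, 0.702, 0.712, -0.002]
contact_force: [0.2, 0.3, -0.0]
gripper_width: 0.288
```

```bash
python3 - <<'E'
from h import *
for n in("side","scene"):
    W=np.load(f"pics/{n}0_W.npy");im=cv2.imread(f"pics/{n}0.png").astype(int)
    m=(abs(W[...,0]-.43)<.08)&(abs(W[...,1]-.32)<.08)&(im[...,2]-im[...,0]>50)&(abs(W[...,2]-.031)<.008)
    p=W[m];print(n,len(p),p.mean(0),np.median(p,0),cv2.minEnclosingCircle((p[:,:2]*1000).astype(np.float32)))
E
python3 go.py 430 310 140 91 8 -1
```

```text
side 1463 [0.42230944 0.3248896  0.03067605] [0.42226963 0.32525666 0.03068713] ((423.4916076660156, 323.2856750488281), 46.11200714111328)
scene 377 [0.42664653 0.31660516 0.03082577] [0.42632182 0.31571624 0.03089474] ((424.0009765625, 317.3382263183594), 46.50709533691406)
pos [487.1  16.8 147.9] yaw 90.8 tz [-0.003 -0.001 -1.   ] D [-57.1 293.2  -7.9] F [ 0.2  0.3 -0. ]
[{"rot": [0, 0, -0.0], "travel": [37, -7, 1], "claw": -1.0}, {"rot": [0, 0, -0.0], "travel": [37, -7, 1], "claw": -1.0}, {"rot": [0, 0, -0.0], "travel": [37, -7, 1], "claw": -1.0}, {"rot": [0, 0, -0.0], "travel": [37, -7, 1], "claw": -1.0}, {"rot": [0, 0, -0.0], "travel": [37, -7, 1], "claw": -1.0}, {"rot": [0, 0, -0.0], "travel": [37, -7, 1], "claw": -1.0}, {"rot": [0, 0, -0.0], "travel": [37, -7, 1], "claw": -1.0}, {"rot": [0, 0, -0.0], "travel": [37, -7, 1], "claw": -1.0}] per row mm 37.34772387497436
```

{"name": "carry_out", "arguments": {"rows": [{"rot": [0, 0, 0], "travel": [20, -4, 0], "claw": -1}, {"rot": [0, 0, 0], "travel": [35, -7, 0], "claw": -1}, {"rot": [0, 0, 0], "travel": [38, -8, 0], "claw": -1}, {"rot": [0, 0, 0], "travel": [40, -8, 0], "claw": -1}, {"rot": [0, 0, 0], "travel": [40, -8, 0], "claw": -1}, {"rot": [0, 0, 0], "travel": [40, -8, 0], "claw": -1}, {"rot": [0, 0, 0], "travel": [38, -8, 0], "claw": -1}, {"rot": [0, 0, 0], "travel": [30, -6, 0], "claw": -1}, {"rot": [0, 0, 0], "travel": [12, -3, 0], "claw": -1}, {"rot": [0, 0, 0], "travel": [0, 0, 0], "claw": -1}, {"rot": [0, 0, 0], "travel": [0, 0, 0], "claw": -1}]}}

```text
t: 24.52
tcp_pos: [0.4271, 0.3165, 0.1585]
eef_rot: [0.005, 0.703, 0.711, 0.005]
contact_force: [0.8, -0.4, -0.3]
gripper_width: 0.292
```

```bash
python3 go.py 424 320 100 91 1 -1;python3 - <<'E'
from h import *
im,d,K,T,c=cap("side","sd5.png");W=pts(d,K,T)
im,d,K,T,c=cap("wrist","w5.png");W=pts(d,K,T);np.save("pics/w5.npy",W)
E
```

```text
pos [427.1 316.5 158.5] yaw 90.6 tz [ 0.014 -0.001 -1.   ] D [ -3.1   3.5 -58.5] F [ 0.8 -0.4 -0.3]
[{"rot": [0, 0, -0.007], "travel": [3.6, -3.9, 58.4], "claw": -1.0}] per row mm 58.66314947600756
```

View pics/w5.png

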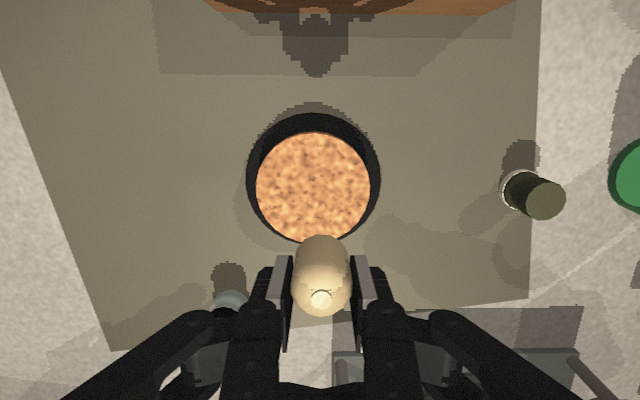

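View pics/sd5.png

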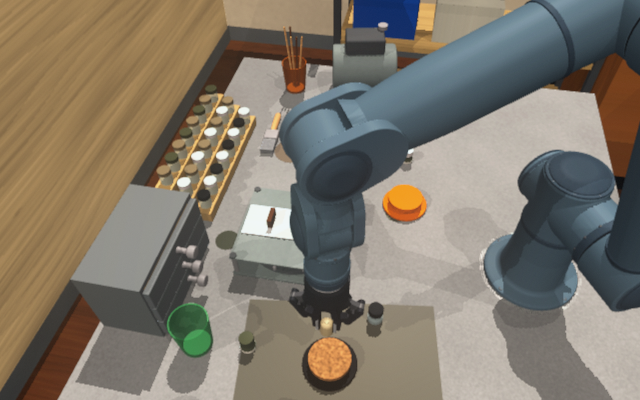

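```bash
python3 - <<'E'
from h import *
W=np.load("pics/w5.npy");im=cv2.imread("pics/w5.png").astype(int);z=W[...,2]
m=np.zeros(z.shape,bool);m[120:240,250:380]=1;m&=(im[...,2]-im[...,0]>40)&(abs(z-.032)<.008);p=W[m]
print(len(p),p.mean(0),cv2.minEnclosingCircle((p[:,:2]*1000).astype(np.float32)))
m=np.zeros(z.shape,bool);m[285:312,305:338]=1;print(np.nanmedian(W[m],0))
for v,u in((199,545),(298,232),):print("jar",W[v,u])
E
```

```text
9690 [0.42248493 0.32168439 0.03347759] ((422.6210632324219, 318.6374816894531), 44.94792175292969)
[0.42762342 0.31722203 0.18185401]
jar [0.60123479 0.3160631  0.04370831]
jar [0.34944247 0.21143627 0.01752921]
```

{"name": "carry_out", "arguments": {"rows": [{"rot": [0.014, 0, 0], "travel": [4, -5, 25], "claw": -1}, {"rot": [0, 0, 0], "travel": [0, -1, 35], "claw": -1}, {"rot": [0, 0, 0], "travel": [0, 0, 25], "claw": -1}, {"rot": [0, 0, 0], "travel": [0, 0, 10], "claw": -1}, {"rot": [0, 0, 0], "travel": [0, 0, 0], "claw": -1}]}}

```text
t: 25.25
tcp_pos: [0.4241, 0.317, 0.0624]
eef_rot: [0.001, 0.706, 0.708, 0.001]
contact_force: [-0.5, 0.3, -0.0]
gripper_width: 0.293
```

```bash
python3 go.py 423 320 46 91 1 -1
```

```text
pos [424.1 317.   62.4] yaw 90.2 tz [ 0.002 -0.    -1.   ] D [ -1.1   3.  -16.4] F [-0.5  0.3 -0. ]
[{"rot": [0, 0, -0.014], "travel": [3.0, -1.1, 16.4], "claw": -1.0}] per row mm 16.698779382200016
```

{"name": "carry_out", "arguments": {"rows": [{"rot": [0, 0, 0], "travel": [3, -1, 8], "claw": -1}, {"rot": [0, 0, 0], "travel": [0, 0, 6], "claw": -1}, {"rot": [0, 0, 0], "travel": [0, 0, 2], "claw": -1}, {"rot": [0, 0, 0], "travel": [0, 0, 0], "claw": -1}]}}

```text
t: 25.75
tcp_pos: [0.4252, 0.3212, 0.0479]
eef_rot: [0.001, 0.706, 0.708, 0.003]
contact_force: [0.2, -0.4, 0.1]
gripper_width: 0.294
```

{"name": "carry_out", "arguments": {"rows": [{"rot": [0, 0, 0], "travel": [0, 0, 1], "claw": -1}, {"rot": [0, 0, 0], "travel": [0, 0, 0], "claw": -1}]}}

```text
t: 26.0
tcp_pos: [0.4254, 0.3214, 0.0472]
eef_rot: [0.002, 0.706, 0.708, 0.003]
contact_force: [-0.5, 0.7, -0.6]
gripper_width: 0.292
```

{"name": "carry_out", "arguments": {"rows": [{"rot": [0, 0, 0], "travel": [0, 0, 1.5], "claw": -1}, {"rot": [0, 0, 0], "travel": [0, 0, 0.5], "claw": -1}, {"rot": [0, 0, 0], "travel": [0, 0, 0], "claw": -1}]}}

```text
t: 26.38
tcp_pos: [0.4255, 0.3215, 0.0452]
eef_rot: [0.002, 0.706, 0.708, 0.003]
contact_force: [-0.8, -0.2, -0.2]
gripper_width: 0.295
```

{"name": "carry_out", "arguments": {"rows": [{"rot": [0, 0, 0], "travel": [0, 0, 1], "claw": -1}, {"rot": [0, 0, 0], "travel": [0, 0, 0], "claw": -1}]}}

```text
t: 26.62
tcp_pos: [0.4256, 0.3216, 0.0443]
eef_rot: [0.002, 0.706, 0.708, 0.003]
contact_force: [-0.3, 0.5, 1.0]
gripper_width: 0.293
```

{"name": "carry_out", "arguments": {"rows": [{"rot": [0, 0, 0], "travel": [0, 0, 0.5], "claw": -0.4}, {"rot": [0, 0, 0], "travel": [0, 0, 0], "claw": -0.3}, {"rot": [0, 0, 0], "travel": [0, 0, 0], "claw": -0.1}, {"rot": [0, 0, 0], "travel": [0, 0, 0], "claw": 0}, {"rot": [0, 0, 0], "travel": [0, 0, -15], "claw": 0}, {"rot": [0, 0, 0], "travel": [0, 0, -35], "claw": 0}, {"rot": [0, 0, 0], "travel": [0, 0, -45], "claw": 0}, {"rot": [0, 0, 0], "travel": [-20, 0, -30], "claw": 0}, {"rot": [0, 0, 0], "travel": [-30, 0, 0], "claw": 0}, {"rot": [0, 0, 0], "travel": [0, 0, 0], "claw": 0}, {"rot": [0, 0, 0], "travel": [0, 0, 0], "claw": 0}]}}

```text
t: 28.0
tcp_pos: [0.4261, 0.271, 0.179]
eef_rot: [0.003, 0.706, 0.708, 0.006]
contact_force: [-0.7, 0.2, 0.3]
gripper_width: 0.496
```

```bash
python3 - <<'E'
from h import *
im,d,K,T,c=cap("wrist","w6.png");W=pts(d,K,T);z=W[...,2]
np.save("pics/w6.npy",W)
m=(z>.055)&(z<.075)&(abs(W[...,0]-.424)<.05)&(abs(W[...,1]-.32)<.05);p=W[m]
print(len(p),p.mean(0),p.max(0))
m=(im[...,0].astype(int)-im[...,2]>40)&(abs(z-.032)<.006)&(abs(W[...,0]-.423)<.06)&(abs(W[...,1]-.32)<.06);p=W[m]
print(cv2.minEnclosingCircle((p[:,:2]*1000).astype(np.float32)))
im,d,K,T,c=cap("side","sd6.png")
st()
E
```

```text
989 [0.42598449 0.32256101 0.06528845] [0.43827256 0.33453997 0.07080797]
((422.57794189453125, 318.5583190917969), 44.97166061401367)
t 28.1
joint_pos [ 4.4190e-01  2.4790e-01 -2.3880e-01  1.0717e+00 -1.0000e-03  2.0082e+00]
tcp_pos [0.4258 0.2711 0.1784]
eef_rot [0.0026 0.7055 0.7087 0.0056]
contact_force [-0.5786  0.0641  1.0056]
gripper_width 0.4989
```

View pics/w6.png

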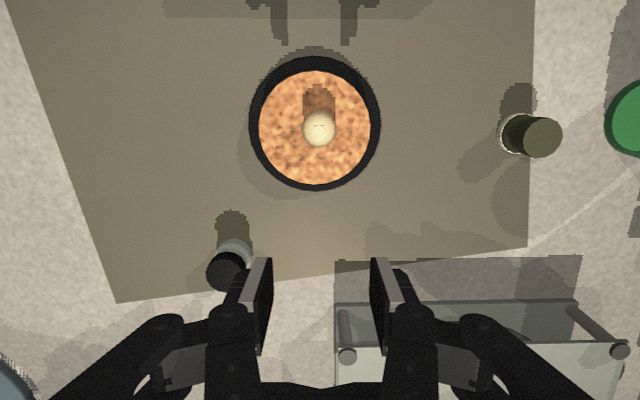

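View pics/sd6.png

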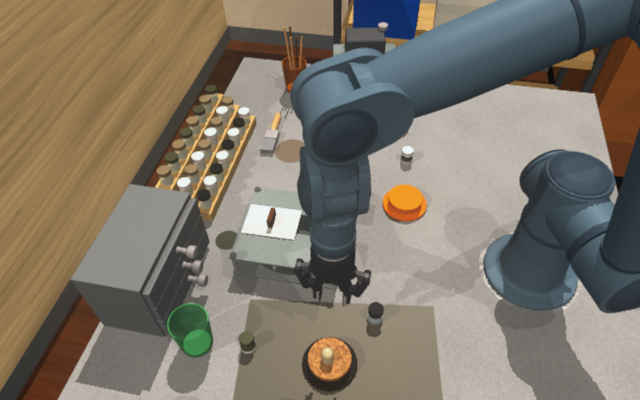

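The turret stands upright at (319,129) in the wrist view. It is about 4–5 mm from the cork's centre, and its top is at about 66 mm, as expected. The cover is still on the roof, the jars haven't moved, and the gripper is clear.

```bash
python3 -c "
from bench import env
print(env.sign_off())"
```

```text
the job is handed in; nothing more can be done
None
```

The turret is standing upright on the cork stand, and I handed the job in at about 28 s of the 72 s allowed; no verdict was reported.

- **Cover:** I gripped the bar and slid the plate back. It lies on the roof with its grip about 51 mm behind the turntable axis.
- **Lever:** It took four full strokes. Each one stalled against the stop at the same place, at about 12–17 N along the push direction, well under 70 N, and the lever went back to rest each time. The crate came into the window on stroke 2, the road wheel on stroke 3 and the turret on stroke 4.
- **Turret:** Before the pick it measured within about 1 mm of the window centre. I lifted it straight out and set it down on the cork.
- **Last checks:** The turret is about 4–5 mm from the stand's centre, and its top measured about 66–70 mm against 66 expected. The gripper was open and clear. The side view showed the cover in place and nothing on the bench visibly moved.
- **Not checked:** I did not look at the crate and road wheel again after lifting the turret. The road wheel was last seen beside the turret through the window just before the pick, and the crate after stroke 3.
- **Disagreement:** The first stand-centre estimates from the fixed cameras were a few millimetres off the wrist camera's, so I used the wrist camera's value.

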